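# Get the visualiser ready for a brush demonstration

### The job

Get the visualiser on the art-room table ready for a brush demonstration: hold its round power key down for a full second and let go, then rock the lamp switch over by pressing its raised end right down, then press the long focus key right down and let it go. Leave its other three keys alone, do not touch its camera arm, and do not move or lift any of the painting things around it.

Things in the scene. Friction and masses are not known exactly. Their poses are not given: they have to be found in the camera images.
- visualiser: the visualiser (document camera) fixed on the table: a flat white plastic case, 230 mm deep (x from -70 to +160), 260 mm wide (y from -130 to +130), 50 mm high, the control deck on its near part. Origin on the table below the deck; x points from the user's side to the back of the case, y to the left, z up.
- deck (a point): middle of the level control deck, 50 mm above the table, over the case's origin. All keys are the same grey plastic. From the user's side: front row, left to right, two small triangular zoom keys, square freeze key, long focus key; second row, lamp rocker left, round power key right. Neighbours are 45 mm or more apart, the three wanted ones 70 mm or more (centres).
- camera_arm: the visualiser's jointed white camera arm, 22 mm thick. Origin: its foot, 125 mm back and 85 mm left of the case's origin, 58 mm above the table, on the back left corner. It leans away from the deck up to 350 mm above the table, and carries the camera head (about 215 mm back, 275 mm left, 330 to 375 mm up) over the painted sheet. Not to be touched.
- power_key (a joint): how far this key is pressed, in m: 0 up, 0.004 fully down
- power_key_top (a point): centre of the top of the round power key, 24 mm across, on the second row at the right (35 mm back, 85 mm right of the case's origin). The key stands 7 mm proud of the deck, sinks straight down by 4 mm against a spring (1.5 N to start, 4 N at the bottom) and comes back up when let go.
- lamp_rocker (a joint): angle of the lamp rocker in rad: 0 off (end away from the user raised), 0.32 on (that end down, near end raised). It is stiff and stays where it is left, so it must be pressed right over; 3 to 4 N at the far end tips it.
- lamp_rocker_far_end (a point): point on top of the rocker's far half (away from the user, raised while off), 14 mm from the pivot. The rocker is 38 mm long (front to back, along the case's x), 24 mm wide (y), V-shaped on top: the half that is down lies level 3 mm above the deck, the other half slopes up to 9 mm above the deck at its end.
- lamp_rocker_pivot (a point): middle of the lamp rocker, on its pivot, 3 mm above the deck (32 mm back, 60 mm left of the case's origin)
- focus_key (a joint): how far this key is pressed, in m: 0 up, 0.004 fully down
- focus_key_top (a point): centre of the top of the long focus key, 39 mm along the case's y and 15 mm along its x, in the front row at the right (38 mm in front, 75 mm right of the case's origin). The key stands 7 mm proud of the deck, sinks straight down by 4 mm against a spring (1.5 N to start, 4 N at the bottom) and comes back up when let go.
- freeze_key (a joint): how far this key is pressed, in m: 0 up, 0.004 fully down; not wanted now
- freeze_key_top (a point): centre of the top of the square freeze key, 16 mm wide, in the front row near the middle; not wanted now. The key stands 7 mm proud of the deck, sinks straight down by 4 mm against a spring (1.5 N to start, 4 N at the bottom) and comes back up when let go.
- zoom_in_key (a joint): how far this key is pressed, in m: 0 up, 0.004 fully down; not wanted now
- zoom_in_key_top (a point): centre of the top of the right one of the two small triangular zoom keys in the front row; not wanted now. The key stands 7 mm proud of the deck, sinks straight down by 4 mm against a spring (1.5 N to start, 4 N at the bottom) and comes back up when let go.
- zoom_out_key (a joint): how far this key is pressed, in m: 0 up, 0.004 fully down; not wanted now
- zoom_out_key_top (a point): centre of the top of the left one of the two small triangular zoom keys, at the left end of the front row; not wanted now. The key stands 7 mm proud of the deck, sinks straight down by 4 mm against a spring (1.5 N to start, 4 N at the bottom) and comes back up when let go.
- eraser: a white block eraser, 43 x 18 x 12 mm, left lying on the control deck between the keys; origin at the centre of its underside. A bystander: to be left where it is.
- paint_dish: a shallow white china paint dish, 92 mm across, 19 mm high; origin under its centre. A bystander: to be left where it is.
- water_cup: a white china water cup, 74 mm across, 85 mm high; origin under its centre. A bystander: to be left where it is.
- tape_roll: a roll of masking tape lying flat, 86 mm across, 24 mm high; origin under its centre. A bystander: to be left where it is.
- ink_bottle: a small ink bottle, 44 mm across, 70 mm high; origin under its centre. A bystander: to be left where it is.
- paint_bottle: a tall paint bottle, 54 mm across, 165 mm high; origin under its centre. A bystander: to be left where it is.
- hake_brush: a flat wide wooden brush lying on the table, 218 mm long and 44 mm wide at the head, 10 mm high; origin on its underside near the middle of its length. A bystander: to be left where it is.

How it is judged:
By the outcome, as a careful person would: the job done as asked, in the order asked, and still so for the second after the job is handed in, with the robot touching nothing.
It also fails if it takes over 43 s, if anything falls off the work surface, if the arm or the gripper's body presses on something with over 40 N, if the wrist force passes 120 N, or if a joint passes its speed limit or range.

### The arm

A 7-joint arm with a two-finger parallel gripper is mounted at the origin on the work surface. World frame = base frame: x ahead of the robot, y to its left, z up, the work surface at z = 0. Lengths are in m, angles in rad, forces in N, time in s.
With the tool pointing down it reaches from about 0.4 to 0.875 m from the base axis. Payload 19.3 kg.
Tool frame: the origin (TCP) lies between the finger pads; the fingertips stand 17 mm ahead of it and the grasp point (between the pads) lies 2 mm behind it; z points along the fingers, x is the direction in which the jaws open and shut, and the axes are right-handed (so a half turn about z gives the same grasp; the last joint's range is limited). The gripper opens to 85 mm and grips with 20 to 120 N. Pads are 22 mm wide; open, the fingers measure 114 mm over their backs; the gripper's body (76 mm by 85 mm) begins 54 mm behind the grasp point. The pads swing forward as they close: fully open they stand 13 mm farther back than shut.
Start: joints at [1.216, 0.521, -0.036, 1.599, 0.021, 1.021, -0.113], TCP at [0.176, -0.6, 0.248] pointing down, gripper open.
Joint ranges: [-2.91, 2.91], [-0.3, 2.13], [-1.5, 1.42], [0.17, 2.43], [-1.26, 4.41], [0.16, 1.93], [-2.52, 2.52]. Speed limits (rad/s): [1.89, 1.89, 2.39, 2.39, 3.01, 3.01, 3.01].

### API

Orientations are given as [roll, pitch, yaw] about the fixed x, y, z axes, in that order (R = Rz(yaw) Ry(pitch) Rx(roll)).
In Python, from workcell import bot gives the robot as it stands. The module is installed in compiled form; this text tells all that it offers.
- The arm moves only by the tool arm_command, never from a script. Its argument "targets" is a list of rows, each a list of 6 numbers: the shift along the tool's x, y, z in mm, then the turn, a rotation vector about the tool's x, y, z in degrees. In form: [[x, y, z, wx, wy, wz], ...]. A call has 1 to 8 rows; each row shifts and turns the pose as measured when the row begins, along the tool's axes as they then stand; what a row does not reach is not made up. A row lasts 1/10 s, in which the tool goes at most 50 mm and 8.59 degrees, less where a joint would pass 70% of its speed; a pose out of reach is approached as far as the arm can. A call is refused whole if a number of a shift passes 50 or a number of a turn 8.59, either way. A call with a gripper value outside its range is refused whole. "grip" is the opening in per cent of the stroke, from 0 (shut) to 100 (fully open), set as the call begins (left out, the last holds). The fingers move at their own pace and stop on an object; "grip_force" is the grip in N (left out, the last holds). Time passes only in rows, so rows that do not move let the fingers close. It gives the time, the measured TCP pose, the force and the opening at its end, in the units of the state.
- bot.observe(): the state, without advancing time (a new reading comes with each control period).
- bot.grab_frame(name): name is "scene" or "top" or "wrist"; returns a dict with "color" (400x640x3 uint8, red, green, blue), "depth" (400x640 float32, m along the optical axis (not along the pixel's ray), 0 where there is no reading), "fov_y" (degrees; the focal length in pixels is half the picture's height over the tangent of half this angle, whatever the lens; pixels are square), "cx", "cy" (the principal point, pixels), "D" ([k1, k2, p1, p2, k3] as OpenCV has them; the pictures are not rectified), "R" (3x3) and "t" (3): a world point X has camera coordinates R X + t; the wrist camera has in their place "hand_eye" (4x4, takes a point from camera to tool coordinates, whose origin is the TCP and whose axes are the tool frame's). Camera axes: x right, y down, z forward; pixel columns grow to the right and rows downward; lengths in m; the calibration is good to about 2 mm. A picture is of the moment at which its call begins: read the wrist's pose just before it.
- bot.job_done(): hands the job in, once; it reports no verdict.
The state is a dict: "clock": time; "qpos": joint angles; "qd": joint speeds; "joint_efforts": joint torques, N m; "position": TCP position; "tool_rot": TCP orientation; "force": force on the tool from outside, world axes, zero at the start; "moment": the same for the moment, N m; "grip_width": finger opening in m.
Only numpy, scipy, OpenCV 4.12 (cv2) and the standard library are available. Lean on these libraries where they do the work, as an engineer would, in place of code of your own. Each camera call takes 0.05 s, during which the arm holds its last target. There are 200 camera calls.

## Working session

There is one attempt and no reset: what is moved stays moved. The work goes in short steps, Python scripts to look and compute and a tool call to move; the robot and the scene stay as the last step left them, time stands still between calls to the robot, and variables do not carry over. Pictures are saved under pics/ and viewed, about 8 in all and at most 12, crops included, and the job is handed in when it is done.

Besides the shell and the picture viewer there is one more tool, called after "Call:" by a JSON object that holds its "fn" and its "kwargs". arm_command: Moves the arm, as the interface text tells. Its arguments: {"type":"object","properties":{"targets":{"type":"array"},"grip":{"type":"number"},"grip_force":{"type":"number"}},"required":["targets"]}

```bash
mkdir -p pics; cat > h.py <<'E'
import numpy as np, cv2
from workcell import bot
def K(f):
    h=f["color"].shape[0]; a=h/2/np.tan(np.radians(f["fov_y"])/2)
    return np.array([[a,0,f["cx"]],[0,a,f["cy"]],[0,0,1.]])
def save(f,n): cv2.imwrite("pics/"+n,cv2.cvtColor(f["color"],cv2.COLOR_RGB2BGR))
def ray(f,uv):
    p=cv2.undistortPoints(np.array(uv,float).reshape(-1,1,2),K(f),np.array(f["D"],float)).reshape(-1,2)
    return np.c_[p,np.ones(len(p))]
def world(f,uv,d):
    return (ray(f,uv)*np.array(d)[:,None]-f["t"])@np.array(f["R"])
def plane(f,uv,z):
    R=np.array(f["R"]);c=-R.T@f["t"];r=ray(f,uv)@R
    return c+r*((z-c[2])/r[:,2])[:,None]
def proj(f,X):
    return cv2.projectPoints(np.array(X,float),cv2.Rodrigues(np.array(f["R"],float))[0],np.array(f["t"],float),K(f),np.array(f["D"],float))[0].reshape(-1,2)
E
python3 - <<'E'
from h import *
import pickle
s=bot.observe();print({k:np.round(v,3).tolist() for k,v in s.items()})
F={n:bot.grab_frame(n) for n in("scene","top","wrist")}
pickle.dump(F,open("f0.pkl","wb"))
for n,f in F.items(): save(f,n+"0.png");print(n,f["fov_y"],f["D"],f.get("R"),f.get("t"),f.get("hand_eye"))
E
```

```text
{'clock': 0.0, 'qpos': [1.216, 0.522, -0.036, 1.6, 0.021, 1.021, -0.113], 'qd': [-0.001, 0.0, 0.0, 0.0, 0.001, 0.0, -0.0], 'joint_efforts': [-0.001, -92.712, 1.98, -36.994, 0.018, 0.008, -0.0], 'position': [0.175, -0.6, 0.248], 'tool_rot': [3.142, 0.001, -1.286], 'force': [-0.979, -0.196, -0.594], 'moment': [0.001, -0.013, 0.004], 'grip_width': 0.086}
scene 51.956440583383994 [0.02861407 0.         0.         0.         0.        ] [[-0.15141476  0.98831862 -0.01731667]
 [ 0.76961884  0.1068794  -0.62949475]
 [-0.62029059 -0.10864203 -0.77681175]] [ 0.03869167 -0.41779407  1.24932388] None
top 55.89336731626644 [0.00265756 0.         0.         0.         0.        ] [[ 0.02920242 -0.99954026 -0.00815356]
 [-0.99921701 -0.02897319 -0.0269431 ]
 [ 0.02669448  0.00893398 -0.99960372]] [0.02285471 0.5707255  0.88005639] None
wrist 63.76846847164392 [-0.0310037  0.         0.         0.         0.       ] None None [[ 9.99999129e-01  2.45960141e-04 -1.29671971e-03 -5.85521037e-04]
 [ 1.36394236e-04  9.57963731e-01  2.86889301e-01 -7.27173988e-02]
 [ 1.31277379e-03 -2.86889228e-01  9.57962863e-01 -1.26495118e-01]
 [ 0.00000000e+00  0.00000000e+00  0.00000000e+00  1.00000000e+00]]
```

View pics/top0.png

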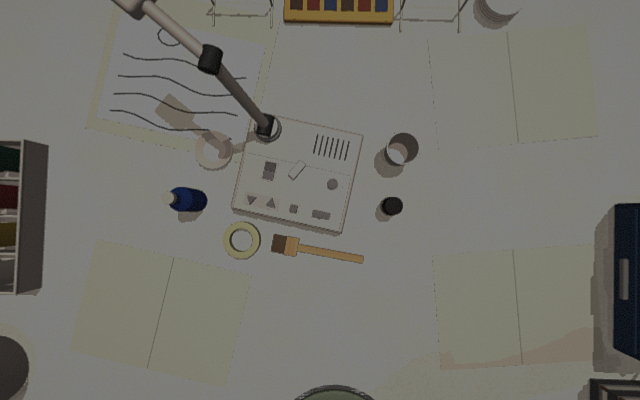

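View pics/scene0.png

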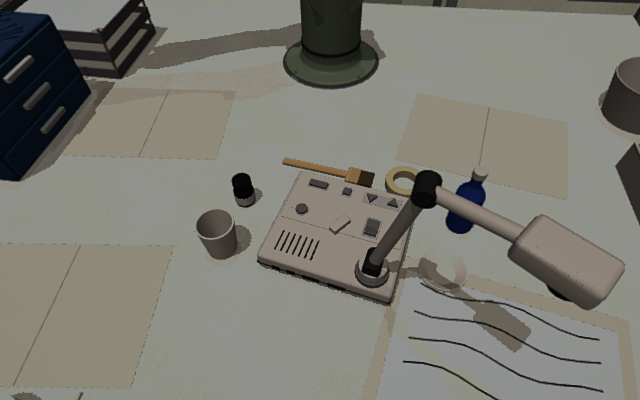

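The top view shows power at about (332,184), the rocker at (269,170), focus at (321,214), the eraser at (297,170) and the camera arm foot at (266,127). The scene view shows power at (302,209), the rocker at (372,227) and focus at (318,184). Next I'll get sub-pixel centroids and fit the case pose.

```bash
cat > m.py <<'E'
from h import *
import pickle
from scipy.optimize import least_squares
F=pickle.load(open("f0.pkl","rb"))
seeds={"top":[(332,184),(269,170),(321,214)],"scene":[(302,209),(372,227),(318,184)]}
nom=np.array([[.035,-.085,.057],[.032,.060,.055],[-.038,-.075,.057]])
C={}
for n,S in seeds.items():
    g=cv2.cvtColor(F[n]["color"],cv2.COLOR_RGB2GRAY).astype(float)
    out=[]
    for u,v in S:
        w=g[v-13:v+14,u-13:u+14]; bg=np.median(w)
        m=((bg-w)>0.2*bg).astype(np.uint8)
        k,l,st,ce=cv2.connectedComponentsWithStats(m)
        i=min(range(1,k),key=lambda i:np.hypot(*(ce[i]-13))-0.02*st[i,4])
        out.append(ce[i]+[u-13,v-13]);print(n,np.round(out[-1],1),st[i,2:])
    C[n]=np.array(out)
def X(p):
    c,s=np.cos(p[3]),np.sin(p[3]);return nom@np.array([[c,-s,0],[s,c,0],[0,0,1]]).T+p[:3]
for ns in(["top"],["scene"],["top","scene"]):
    r=least_squares(lambda p:np.concatenate([(proj(F[n],X(p))-C[n]).ravel() for n in ns]),[.55,0,0,-.15])
    print(ns,np.round(r.x,4),"res",np.round(r.fun,1));print(np.round(X(r.x),4).tolist())
f=F["top"];uv=np.array([(305,222),(240,195),(350,140)]);d=[f["depth"][v,u] for u,v in uv]
print("deck/table pts",np.round(world(f,uv,d),4))
E
python3 m.py
```

```text
top [331.9 184. ] [ 11  12 100]
top [268.8 170.4] [ 15  20 203]
top [320.3 214.6] [ 18  10 135]
scene [301.4 208.6] [ 14  12 120]
scene [371.2 227.3] [ 19  20 233]
scene [318.4 183.7] [ 20  12 153]
['top'] [ 0.5953  0.1139 -0.0038 -0.202 ] res [ 0.1 -0.1  0.   0.1 -0.2  0. ]
[[0.6126, 0.0236, 0.0532], [0.6387, 0.1663, 0.0512], [0.5431, 0.0481, 0.0532]]
['scene'] [ 0.5917  0.1124 -0.007  -0.1956] res [ 0.  -0.2  0.1  0.  -0.1  0.1]
[[0.6095, 0.0222, 0.05], [0.6348, 0.165, 0.048], [0.5399, 0.0462, 0.05]]
['top', 'scene'] [ 0.5952  0.1133 -0.0027 -0.1994] res [ 0.4 -0.2  0.2  0.2  0.2  0.   0.  -0.2  0.5  0.3  0.2 -0. ]
[[0.6127, 0.023, 0.0543], [0.6384, 0.1657, 0.0523], [0.5431, 0.0473, 0.0543]]
deck/table pts [[ 0.5254  0.0817  0.049 ]
 [ 0.5818  0.2297  0.0496]
 [ 0.7135 -0.0143  0.0463]]
```

```bash
cat > plan.py <<'E'
import sys
from h import *
from scipy.spatial.transform import Rotation as Ro
def plan(tgt,yaw,n,cap=8):
    s=bot.observe();p=np.array(s["position"]);R=Ro.from_euler("xyz",s["tool_rot"])
    T=Ro.from_euler("xyz",[np.pi,0,yaw])
    if n==1: print("one",np.round(T.inv().apply(tgt-p),1))
    rv=(R.inv()*T).as_rotvec();print("t",s["clock"],"p",np.round(p,4),"rv deg",np.round(np.degrees(rv),2),"F",np.round(s["force"],1),"g",s["grip_width"])
    for i in range(min(n,cap)):
        Ri=R*Ro.from_rotvec(rv*i/n)
        print([int(v) if abs(v)>3 else round(float(v),1) for v in np.round(Ri.inv().apply((np.array(tgt)-p)/n))]+np.round(np.degrees(rv)/n,1).tolist())
if __name__=="__main__":
    a=list(map(float,sys.argv[1:]));plan(a[:3],a[3],int(a[4]))
E
python3 plan.py .58 .08 .25 1.371 20
```

```text
t 0.15 p [ 0.1755 -0.5996  0.2479] rv deg [-6.0000e-02  2.0000e-02 -1.5224e+02] F [ 0.2 -0.5 -0. ] g 0.08566081101277244
[-0.0, -0.0, -0.0, -0.0, 0.0, -7.6]
[-0.0, -0.0, -0.0, -0.0, 0.0, -7.6]
[-0.0, -0.0, -0.0, -0.0, 0.0, -7.6]
[-0.0, -0.0, -0.0, -0.0, 0.0, -7.6]
[-0.0, -0.0, -0.0, -0.0, 0.0, -7.6]
[-0.0, -0.0, -0.0, -0.0, 0.0, -7.6]
[0.0, -0.0, -0.0, -0.0, 0.0, -7.6]
[0.0, -0.0, -0.0, -0.0, 0.0, -7.6]
```

Units slip (m, not mm), so I'll fix that.

```bash
sed -i 's|apply((np.array(tgt)-p)/n))|apply((np.array(tgt)-p)*1000/n),1)|; s|tgt-p),1))|tgt-p)*1000,1))|; s|int(v) if abs(v)>3 else round(float(v),1)|round(float(v),1)|' plan.py; python3 plan.py .58 .08 .25 1.371 20
```

```text
t 0.15 p [ 0.1755 -0.5996  0.2479] rv deg [-6.0000e-02  2.0000e-02 -1.5224e+02] F [ 0.2 -0.5 -0. ] g 0.08566081101277244
[-26.9, -29.0, -0.1, -0.0, 0.0, -7.6]
[-22.9, -32.3, -0.1, -0.0, 0.0, -7.6]
[-18.4, -35.0, -0.1, -0.0, 0.0, -7.6]
[-13.6, -37.1, -0.1, -0.0, 0.0, -7.6]
[-8.5, -38.6, -0.1, -0.0, 0.0, -7.6]
[-3.4, -39.4, -0.1, -0.0, 0.0, -7.6]
[1.9, -39.5, -0.1, -0.0, 0.0, -7.6]
[7.1, -38.9, -0.1, -0.0, 0.0, -7.6]
```

Call:
{"fn": "arm_command", "kwargs": {"targets": [[-27,-29,0,0,0,-7.6],[-23,-32,0,0,0,-7.6],[-18,-35,0,0,0,-7.6],[-14,-37,0,0,0,-7.6],[-8,-39,0,0,0,-7.6],[-3,-39,0,0,0,-7.6],[2,-39,0,0,0,-7.6],[7,-39,0,0,0,-7.6]], "grip": 0}}

```text
clock: 0.95
position: [0.3352, -0.3199, 0.2458]
tool_rot: [3.141, 0.003, -0.193]
force: [0.9, -0.9, 0.6]
grip_width: 0.0001
```

```bash
python3 plan.py .58 .08 .25 1.371 13
```

```text
t 0.95 p [ 0.3352 -0.3199  0.2458] rv deg [ -0.13   0.17 -89.6 ] F [ 0.9 -0.9  0.6] g 0.00012027643406069743
[12.6, -33.8, -0.4, -0.0, 0.0, -6.9]
[16.6, -32.0, -0.4, -0.0, 0.0, -6.9]
[20.3, -29.8, -0.4, -0.0, 0.0, -6.9]
[23.7, -27.2, -0.4, -0.0, 0.0, -6.9]
[26.8, -24.1, -0.4, -0.0, 0.0, -6.9]
[29.5, -20.7, -0.4, -0.0, 0.0, -6.9]
[31.8, -17.1, -0.4, -0.0, 0.0, -6.9]
[33.6, -13.1, -0.4, -0.0, 0.0, -6.9]
```

Call:
{"fn": "arm_command", "kwargs": {"targets": [[13,-34,0,0,0,-7],[17,-32,0,0,0,-7],[20,-30,0,0,0,-7],[24,-27,0,0,0,-7],[27,-24,0,0,0,-7],[30,-21,0,0,0,-7],[32,-17,0,0,0,-7],[34,-13,0,0,0,-7]]}}

```text
clock: 1.75
position: [0.4855, -0.0581, 0.2457]
tool_rot: [-3.14, 0.003, 0.826]
force: [0.7, 0.1, 0.2]
grip_width: 0.0
```

```bash
python3 plan.py .54 .06 .25 1.371 5
```

```text
t 1.75 p [ 0.4855 -0.0581  0.2457] rv deg [ -0.11   0.15 -31.23] F [0.7 0.1 0.2] g 9.6776075543985e-06
[24.8, -8.0, -0.9, -0.0, 0.0, -6.2]
[25.5, -5.3, -0.9, -0.0, 0.0, -6.2]
[25.9, -2.5, -0.9, -0.0, 0.0, -6.2]
[26.0, 0.4, -0.9, -0.0, 0.0, -6.2]
[25.8, 3.2, -0.9, -0.0, 0.0, -6.2]
```

Call:
{"fn": "arm_command", "kwargs": {"targets": [[25,-8,0,0,0,-6.5],[26,-5,0,0,0,-6.5],[26,-2,0,0,0,-6.5],[26,0,0,0,0,-6.5],[26,3,0,0,0,-6],[0,0,0,0,0,0],[0,0,0,0,0,0]]}}

```text
clock: 2.45
position: [0.5407, 0.0716, 0.2445]
tool_rot: [-3.137, -0.001, 1.417]
force: [0.1, -0.6, -0.1]
grip_width: -0.0003
```

```bash
cat > w.py <<'E'
import sys
from h import *
from scipy.spatial.transform import Rotation as Ro
import pickle
s=bot.observe();f=bot.grab_frame("wrist")
T=np.eye(4);T[:3,:3]=Ro.from_euler("xyz",s["tool_rot"]).as_matrix();T[:3,3]=s["position"]
M=np.linalg.inv(T@f["hand_eye"]);f["R"]=M[:3,:3];f["t"]=M[:3,3]
pickle.dump(f,open(sys.argv[1]+".pkl","wb"));save(f,sys.argv[1]+".png")
print(s["clock"],np.round(s["position"],4),np.round(s["tool_rot"],4))
X=np.array([[.6127,.023,.0543],[.6384,.1657,.0523],[.5431,.0473,.0543]]);print(np.round(proj(f,X),1))
E
python3 w.py w1
```

```text
2.45 [0.5407 0.0716 0.2445] [-3.1375e+00 -6.0000e-04  1.4172e+00]
[[283.2 250. ]
 [416.3 251.9]
 [294.1 184.8]]
```

View pics/w1.png

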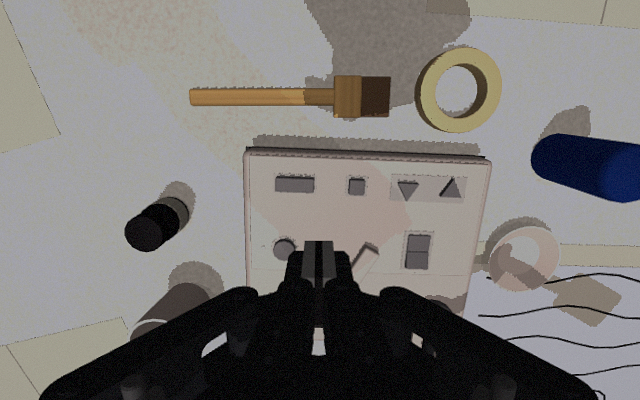

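The wrist picture shows power at (285,250), the rocker at (417,251), focus at (294,184) and the eraser at (365,258). These lie 1 to 2 px (about 2 mm) from where my fit put them. I'll refit with all three views.

```bash
sed -i 's|^seeds={|F["w1"]=pickle.load(open("w1.pkl","rb"))\nseeds={"w1":[(285,250),(417,251),(294,184)],|; s|,\["top","scene"\])|,["w1"],["w1","top","scene"])|; s|-13:v+14,u-13:u+14|-q:v+q+1,u-q:u+q+1|; s|u-13,v-13|u-q,v-q|; s|ce\[i\]-13|ce[i]-q|; s|for n,S in seeds.items():|for n,S in seeds.items():\n    q=24 if n=="w1" else 13|' m.py; sed -i '/^f=F\["top"\]/,$d' m.py; python3 m.py
python3 - <<'E'
from h import *
import pickle
f=pickle.load(open("w1.pkl","rb"))
for u,v in[(340,210),(440,215),(385,205),(283,246),(295,184),(417,243),(417,258)]: print(u,v,np.round(world(f,[(u,v)],[f["depth"][v,u]]),4))
E
```

```text
w1 [293.  256.2] [ 37  39 986]
w1 [417.  251.2] [ 27  36 812]
w1 [294.4 183.5] [ 40  20 678]
top [331.9 184. ] [ 11  12 100]
top [268.8 170.4] [ 15  20 203]
top [320.3 214.6] [ 18  10 135]
scene [301.4 208.6] [ 14  12 120]
scene [371.2 227.3] [ 19  20 233]
scene [318.4 183.7] [ 20  12 153]
['top'] [ 0.5953  0.1139 -0.0038 -0.202 ] res [ 0.1 -0.1  0.   0.1 -0.2  0. ]
[[0.6126, 0.0236, 0.0532], [0.6387, 0.1663, 0.0512], [0.5431, 0.0481, 0.0532]]
['scene'] [ 0.5917  0.1124 -0.007  -0.1956] res [ 0.  -0.2  0.1  0.  -0.1  0.1]
[[0.6095, 0.0222, 0.05], [0.6348, 0.165, 0.048], [0.5399, 0.0462, 0.05]]
['w1'] [ 0.5979  0.1165 -0.008  -0.1603] res [-4.7 -3.7  2.4 -1.5  2.2  4.9]
[[0.6189, 0.027, 0.049], [0.6391, 0.1707, 0.047], [0.5485, 0.0486, 0.049]]
['w1', 'top', 'scene'] [ 0.5957  0.1155 -0.0022 -0.1736] res [-6.9 -4.1  2.5 -0.2  0.9  3.4 -0.8 -1.5 -1.3  0.5 -0.2 -1.   1.1  0.9
  2.3  0.   0.4  0.7]
[[0.6155, 0.0257, 0.0548], [0.6376, 0.1691, 0.0528], [0.5453, 0.0482, 0.0548]]
340 210 [[0.5784 0.0898 0.0503]]
440 215 [[0.6003 0.1942 0.0503]]
385 205 [[0.5801 0.1372 0.0504]]
283 246 [[0.6064 0.0243 0.0579]]
295 184 [[0.5416 0.0487 0.0577]]
417 243 [[0.6272 0.1668 0.0538]]
417 258 [[0.6435 0.1649 0.0565]]
```

```bash
python3 - <<'E'
from h import *
import pickle
f=pickle.load(open("w1.pkl","rb"))
print(np.round(plane(f,[(284.5,249.5),(417,251.2),(294.4,183.5)],.0555),4))
E
python3 plan.py .612 .024 .12 1.371 3
```

```text
[[0.6118 0.0247 0.0555]
 [0.636  0.1657 0.0555]
 [0.5415 0.0479 0.0555]]
t 2.5 p [0.5406 0.0716 0.2446] rv deg [-0.23 -0.03  2.64] F [-0.7  0.6 -0.3] g 9.34355762047892e-06
[-12.1, 26.1, 41.4, -0.1, -0.0, 0.9]
[-11.7, 26.2, 41.4, -0.1, -0.0, 0.9]
[-11.2, 26.4, 41.5, -0.1, -0.0, 0.9]
```

Call:
{"fn": "arm_command", "kwargs": {"targets": [[-12,26,32,-0.2,0,0.9],[-12,26,32,0,0,0.9],[-11,26,32,0,0,0.9],[0,0,28,0,0,0],[0,0,25,0,0,0],[0,0,0,0,0,0],[0,0,0,0,0,0]]}}

```text
clock: 3.2
position: [0.6139, 0.0147, 0.092]
tool_rot: [3.138, 0.004, 1.354]
force: [-0.1, -1.0, 0.7]
grip_width: -0.0002
```

```bash
python3 plan.py .612 .024 .078 1.371 1; python3 w.py w2
```

```text
one [ 8.8 -3.7 14. ]
t 3.2 p [0.6139 0.0147 0.092 ] rv deg [ 0.18  0.2  -0.97] F [-0.1 -1.   0.7] g -0.00022439949468298703
[8.8, -3.9, 13.9, 0.2, 0.2, -1.0]
3.2 [0.6139 0.0147 0.092 ] [3.1384 0.0035 1.3541]
[[331.8 235.5]
 [588.  224.3]
 [351.6  96.8]]
```

View pics/w2.png

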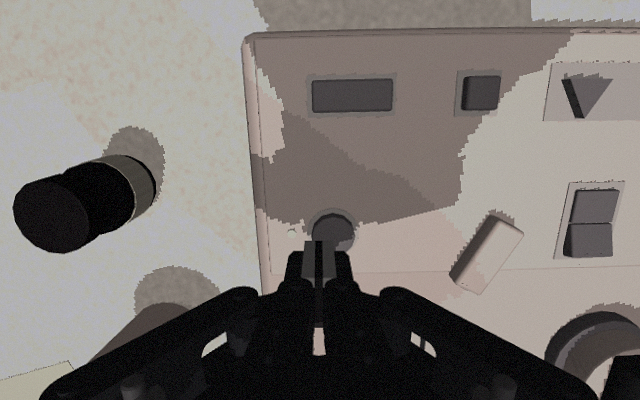

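The power key is at about (334,233), within 2 px of prediction, and focus is at (352,95). I'll centre over the power key and descend.

Call:
{"fn": "arm_command", "kwargs": {"targets": [[9,-4,6,0.2,0.2,-1],[0,0,5,0,0,0],[0,0,0,0,0,0],[0,0,0,0,0,0]]}}

```text
clock: 3.65
position: [0.613, 0.0253, 0.084]
tool_rot: [3.137, -0.001, 1.373]
force: [0.3, 1.4, -0.1]
grip_width: -0.0
```

```bash
python3 plan.py .6115 .0245 .074 1.371 1
```

```text
one [-1.1 -1.3 10. ]
t 3.65 p [0.613  0.0253 0.084 ] rv deg [ 0.24 -0.05  0.11] F [ 0.3  1.4 -0.1] g -1.3143153563754748e-05
[-1.1, -1.4, 10.0, 0.2, -0.1, 0.1]
```

Call:
{"fn": "arm_command", "kwargs": {"targets": [[-1,-1,4,0.2,0,0],[0,0,4,0,0,0],[0,0,2,0,0,0]]}}

```text
clock: 3.95
position: [0.6122, 0.0243, 0.074]
tool_rot: [3.14, -0.001, 1.373]
force: [0.0, 1.2, 2.1]
grip_width: -0.0001
```

Call:
{"fn": "arm_command", "kwargs": {"targets": [[0,0,2,0,0,0],[0,0,2,0,0,0]]}}

```text
clock: 4.15
position: [0.6122, 0.0243, 0.0697]
tool_rot: [3.14, -0.001, 1.372]
force: [-6.0, -1.1, 23.8]
grip_width: 0.0
```

Call:
{"fn": "arm_command", "kwargs": {"targets": [[0,0,0.2,0,0,0],[0,0,0.2,0,0,0]]}}

```text
clock: 4.35
position: [0.6122, 0.0243, 0.0701]
tool_rot: [3.14, -0.0, 1.372]
force: [-3.0, -1.5, 7.0]
grip_width: -0.0001
```

Call:
{"fn": "arm_command", "kwargs": {"targets": [[0,0,0.3,0,0,0],[0,0,0.3,0,0,0],[0,0,0.3,0,0,0],[0,0,0.3,0,0,0]]}}

```text
clock: 4.75
position: [0.6122, 0.0243, 0.07]
tool_rot: [3.139, 0.001, 1.372]
force: [-3.3, -0.1, 8.5]
grip_width: -0.0003
```

Call:
{"fn": "arm_command", "kwargs": {"targets": [[0,0,0.3,0,0,0],[0,0,0.3,0,0,0],[0,0,0.3,0,0,0],[0,0,0.3,0,0,0],[0,0,0.3,0,0,0],[0,0,0.3,0,0,0],[0,0,0.3,0,0,0],[0,0,0.3,0,0,0]]}}

```text
clock: 5.55
position: [0.6122, 0.0243, 0.0701]
tool_rot: [3.138, 0.002, 1.372]
force: [-3.0, -1.1, 9.4]
grip_width: -0.0005
```

Call:
{"fn": "arm_command", "kwargs": {"targets": [[0,0,0.3,0,0,0],[0,0,0.3,0,0,0]]}}

```text
clock: 5.75
position: [0.6122, 0.0244, 0.07]
tool_rot: [3.138, 0.003, 1.372]
force: [-3.1, -0.1, 9.2]
grip_width: 0.0001
```

Call:
{"fn": "arm_command", "kwargs": {"targets": [[0,0,-10,0,0,0],[0,0,-20,0,0,0],[0,0,-20,0,0,0]]}}

```text
clock: 6.05
position: [0.6108, 0.0246, 0.12]
tool_rot: [3.142, 0.003, 1.372]
force: [0.1, -0.1, 0.1]
grip_width: -0.0002
```

```bash
python3 plan.py .652 .163 .11 1.371 4
```

```text
t 6.05 p [0.6108 0.0246 0.12  ] rv deg [0.   0.2  0.08] F [ 0.1 -0.1  0.1] g -0.0002115985333473101
[36.0, 3.3, 2.4, 0.0, 0.0, 0.0]
[36.0, 3.3, 2.4, 0.0, 0.0, 0.0]
[36.0, 3.2, 2.4, 0.0, 0.0, 0.0]
[36.0, 3.2, 2.5, 0.0, 0.0, 0.0]
```

Call:
{"fn": "arm_command", "kwargs": {"targets": [[36,3,2,0,0,0],[36,3,2,0,0,0],[36,3,2,0,0,0],[36,3,3,0,0,0],[0,0,0,0,0,0],[0,0,0,0,0,0]]}}

```text
clock: 6.65
position: [0.6544, 0.167, 0.1162]
tool_rot: [3.137, 0.002, 1.368]
force: [0.1, -0.7, -0.2]
grip_width: -0.0
```

```bash
python3 plan.py .652 .163 .085 1.371 1; python3 w.py w3
```

```text
one [-4.4 -1.6 31.2]
t 6.65 p [0.6544 0.167  0.1162] rv deg [ 0.29  0.12 -0.15] F [ 0.1 -0.7 -0.2] g -3.004524694187635e-05
[-4.3, -1.7, 31.2, 0.3, 0.1, -0.1]
6.65 [0.6544 0.167  0.1162] [3.1366e+00 2.1000e-03 1.3684e+00]
[[ 79.4 205.9]
 [310.3 199.7]
 [ 69.7  82.7]]
```

View pics/w3.png

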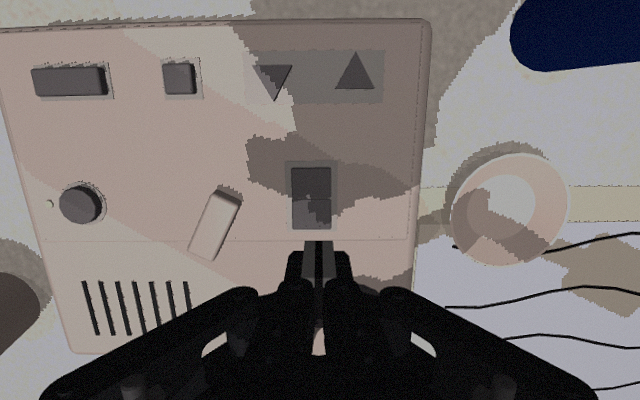

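The rocker spans (291 to 331, 167 to 230) with its pivot line at about (311,198), which matches the prediction. I'll descend on the far half.

Call:
{"fn": "arm_command", "kwargs": {"targets": [[-4,-2,16,0.3,0,0],[0,0,12,0,0,0],[0,0,3,0,0,0],[0,0,0,0,0,0]]}}

```text
clock: 7.1
position: [0.6512, 0.1599, 0.0828]
tool_rot: [-3.141, 0.003, 1.365]
force: [0.8, -0.0, -0.5]
grip_width: 0.0
```

```bash
python3 plan.py .652 .163 .074 1.371 1
```

```text
one [3.2 0.2 8.8]
t 7.1 p [0.6512 0.1599 0.0828] rv deg [-0.06  0.17 -0.32] F [ 0.8 -0.  -0.5] g 2.002967974147167e-05
[3.2, 0.2, 8.8, -0.1, 0.2, -0.3]
```

Call:
{"fn": "arm_command", "kwargs": {"targets": [[3,0,3,0,0,0],[0,0,3,0,0,0],[0,0,2,0,0,0]]}}

```text
clock: 7.4
position: [0.6524, 0.1626, 0.0749]
tool_rot: [-3.142, 0.003, 1.365]
force: [1.0, -2.6, 3.4]
grip_width: 0.0003
```

Call:
{"fn": "arm_command", "kwargs": {"targets": [[0,0,2,0,0,0],[0,0,2,0,0,0]]}}

```text
clock: 7.6
position: [0.653, 0.1624, 0.0712]
tool_rot: [3.14, 0.003, 1.364]
force: [0.3, -0.5, 2.7]
grip_width: -0.0
```

Call:
{"fn": "arm_command", "kwargs": {"targets": [[0,0,1.5,0,0,0],[0,0,1,0,0,0]]}}

```text
clock: 7.8
position: [0.6532, 0.1625, 0.0699]
tool_rot: [3.14, 0.003, 1.364]
force: [-8.8, -5.8, 26.7]
grip_width: -0.0002
```

Call:
{"fn": "arm_command", "kwargs": {"targets": [[0,0,0.7,0,0,0],[0,0,0.5,0,0,0]]}}

```text
clock: 8.0
position: [0.6531, 0.1624, 0.0701]
tool_rot: [3.139, 0.004, 1.364]
force: [-1.5, -2.5, 5.8]
grip_width: -0.0005
```

Call:
{"fn": "arm_command", "kwargs": {"targets": [[0,0,-10,0,0,0],[0,0,-20,0,0,0],[0,0,-20,0,0,0]]}}

```text
clock: 8.3
position: [0.6513, 0.1628, 0.1198]
tool_rot: [-3.14, 0.005, 1.365]
force: [0.1, -0.1, 0.2]
grip_width: 0.0001
```

```bash
python3 w.py w4; python3 - <<'E'
import cv2,numpy as np
i=cv2.imread("pics/w4.png");cv2.imwrite("pics/w4c.png",cv2.resize(i[130:260,200:420],None,fx=3,fy=3,interpolation=2))
from h import *
import pickle
f=pickle.load(open("w4.pkl","rb"))
uv=np.round(proj(f,[[.637+a*.98,.1657-a*.2,.055] for a in(-.016,-.01,-.004,.004,.01,.016)])).astype(int)
print(np.round(world(f,uv,[f["depth"][v,u] for u,v in uv]),4).tolist())
E
python3 plan.py .5425 .048 .11 1.371 4
```

```text
8.3 [0.6513 0.1628 0.1198] [-3.1397  0.0049  1.3649]
[[ 92.2 208.6]
 [318.3 201.9]
 [ 84.2  88.6]]
[[0.6203, 0.1694, 0.0598], [0.6272, 0.1679, 0.0564], [0.633, 0.1667, 0.0555], [0.6409, 0.165, 0.0546], [0.6471, 0.1637, 0.0537], [0.6529, 0.1625, 0.0542]]
t 8.35 p [0.6525 0.1634 0.1233] rv deg [ 0.07  0.18 -0.36] F [1.7 1.4 4.5] g 4.9099661555010756e-05
[-33.9, -21.0, 3.4, 0.0, 0.0, -0.1]
[-33.8, -21.1, 3.4, 0.0, 0.0, -0.1]
[-33.8, -21.1, 3.4, 0.0, 0.0, -0.1]
[-33.8, -21.2, 3.3, 0.0, 0.0, -0.1]
```

View pics/w4c.png

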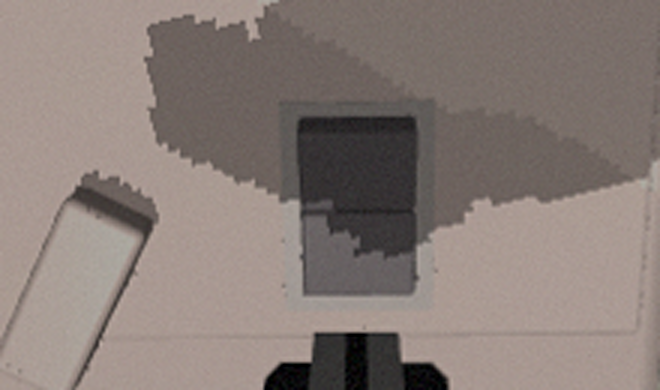

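The crop shows the near half raised: its dark end face is visible at crop (357,125) and depth runs from 60 mm at the near end to 54 mm at the far end. The far half is level, so the lamp is over. Next is focus.

Call:
{"fn": "arm_command", "kwargs": {"targets": [[-34,-21,0,0,0,0],[-34,-21,3,0,0,0],[-34,-21,3,0,0,0],[-34,-21,3,0,0,0],[0,0,0,0,0,0],[0,0,0,0,0,0]]}}

```text
clock: 8.95
position: [0.5386, 0.0455, 0.1172]
tool_rot: [3.137, 0.0, 1.366]
force: [-0.2, 1.3, -0.2]
grip_width: -0.0002
```

```bash
python3 plan.py .5425 .048 .084 1.371 1
```

```text
one [ 3.2  3.3 33.2]
t 8.95 p [0.5386 0.0455 0.1172] rv deg [ 0.27  0.01 -0.27] F [-0.2  1.3 -0.2] g -0.0001656107313410176
[3.2, 3.1, 33.2, 0.3, 0.0, -0.3]
```

Call:
{"fn": "arm_command", "kwargs": {"targets": [[3,3,16,0.3,0,0],[0,0,12,0,0,0],[0,0,3,0,0,0],[0,0,0,0,0,0]]}}

```text
clock: 9.35
position: [0.5437, 0.0502, 0.0839]
tool_rot: [-3.141, -0.001, 1.368]
force: [-0.5, -0.3, 0.0]
grip_width: 0.0001
```

```bash
python3 plan.py .5425 .048 .074 1.371 1
```

```text
one [-2.4 -0.7  9.9]
t 9.35 p [0.5437 0.0502 0.0839] rv deg [-0.03 -0.07 -0.17] F [-0.5 -0.3  0. ] g 0.00010321266116260268
[-2.4, -0.7, 9.9, -0.0, -0.1, -0.2]
```

Call:
{"fn": "arm_command", "kwargs": {"targets": [[-2,-1,4,0,0,0],[0,0,4,0,0,0],[0,0,2,0,0,0],[0,0,2,0,0,0]]}}

```text
clock: 9.75
position: [0.5424, 0.0492, 0.0713]
tool_rot: [-3.141, -0.002, 1.369]
force: [-1.3, -0.1, 2.7]
grip_width: 0.0003
```

Call:
{"fn": "arm_command", "kwargs": {"targets": [[0,0,1.5,0,0,0],[0,0,1,0,0,0],[0,0,0.5,0,0,0]]}}

```text
clock: 10.05
position: [0.5425, 0.0492, 0.0699]
tool_rot: [3.141, -0.001, 1.369]
force: [-6.0, -1.6, 17.7]
grip_width: -0.0
```

Call:
{"fn": "arm_command", "kwargs": {"targets": [[0,0,0.3,0,0,0],[0,0,0.3,0,0,0],[0,0,-10,0,0,0],[0,0,-30,0,0,0],[0,0,-40,0,0,0],[0,0,-40,0,0,0]]}}

```text
clock: 10.65
position: [0.5399, 0.0493, 0.1914]
tool_rot: [-3.136, 0.001, 1.371]
force: [0.5, -0.9, -0.1]
grip_width: 0.0002
```

Call:
{"fn": "arm_command", "kwargs": {"targets": [[0,-30,-30,0,0,0],[0,-30,-20,0,0,0],[0,-20,0,0,0,0],[0,0,0,0,0,0],[0,0,0,0,0,0],[0,0,0,0,0,0]]}}

```text
clock: 11.25
position: [0.4613, 0.0663, 0.2516]
tool_rot: [3.137, 0.0, 1.37]
force: [-0.3, -0.2, 0.7]
grip_width: 0.0001
```

```bash
python3 w.py w5; python3 - <<'E'
from h import *
import pickle
f=pickle.load(open("w5.pkl","rb"));s=bot.observe();print(np.round(s["force"],1),np.abs(s["qd"]).max())
P=dict(power=(35,-85),farend=(46,60),nearend=(16,60),focus=(-38,-75),deck=(0,0))
for k,(a,b) in P.items():
    X=[.5952+(a*.98+b*.2)/1e3,.1135+(b*.98-a*.2)/1e3,.056];u,v=np.round(proj(f,[X])[0]).astype(int)
    d=np.median(f["depth"][v-2:v+3,u-2:u+3]);print(k,u,v,np.round(world(f,[(u,v)],[d])[0],4))
E
```

```text
11.25 [0.4613 0.0663 0.2516] [3.1372 0.     1.3701]
[[307.2 306.3]
 [429.8 302.4]
 [315.5 249.9]]
[-0.4  0.1  0.5] 0.008802445362727361
power 307 307 [0.4483 0.0659 0.2922]
farend 430 314 [0.4559 0.1024 0.2957]
nearend 433 293 [0.621  0.1686 0.0596]
focus 316 250 [0.4498 0.0682 0.2501]
deck 382 281 [0.599  0.1143 0.0509]
```

View pics/w5.png

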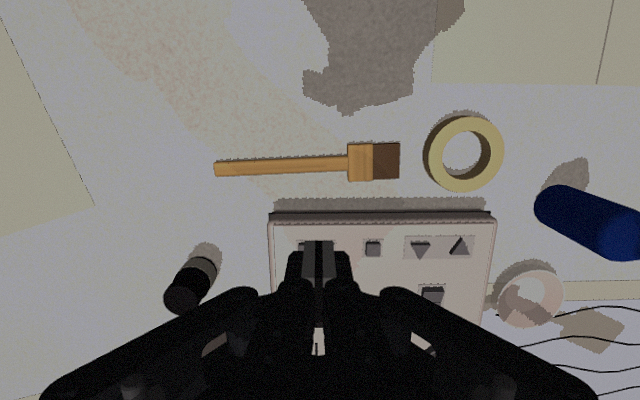

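The bystanders are in place and the rocker's near end is up (60 mm), but the gripper hides power and focus. I'll check those with the scene camera.

```bash
python3 - <<'E'
from h import *
import pickle
o=pickle.load(open("f0.pkl","rb"))["scene"];f=bot.grab_frame("scene");save(f,"s1.png")
for k,(u,v) in dict(power=(301,209),focus=(318,184),freeze=(347,191),zin=(371,198),zout=(393,203),deck=(335,205),eraser=(340,224)).items():
    print(k,[np.round(world(g,[(u,v)],[np.median(g["depth"][v-1:v+2,u-1:u+2])])[0],4).tolist() for g in(o,f)])
E
```

```text
power [[0.6157, 0.0228, 0.0562], [0.6159, 0.0228, 0.0565]]
focus [[0.5469, 0.0467, 0.0577], [0.5459, 0.0466, 0.0564]]
freeze [[0.5579, 0.1089, 0.058], [0.5571, 0.1089, 0.0571]]
zin [[0.5694, 0.1591, 0.0576], [0.5691, 0.1591, 0.0573]]
zout [[0.5753, 0.2037, 0.0564], [0.5756, 0.2036, 0.0569]]
deck [[0.5913, 0.0883, 0.0499], [0.5916, 0.0884, 0.0503]]
eraser [[0.6449, 0.1046, 0.0613], [0.6449, 0.1046, 0.0614]]
```

View pics/s1.png

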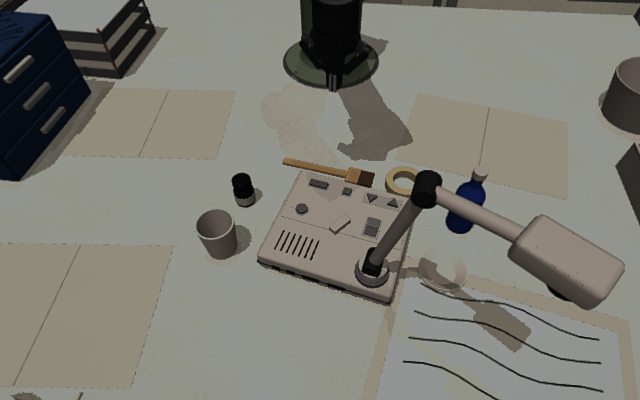

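The scene is unchanged and the keys are back up: power at (301,209) and focus at (318,184) are both at about 56.5 mm. The robot is clear, so I'm handing in.

```bash
python3 -c "
from workcell import bot
print(bot.job_done())"
```

```text
the job is handed in; nothing more can be done
None
```

The visualiser is set up as asked, in the order asked, and I handed the job in at about 11.3 s of the 43 s allowed.

- **Power key:** I held it at its stop for about 1.6 s, pressing with 7 to 9 N after a brief 24 N when it bottomed, then let it go. It reads back up at about 56.5 mm above the table.
- **Lamp rocker:** I pressed the far end right down, with a brief 27 N at the stop. Depth readings afterwards showed the far half level at about 54 mm and the near end raised to about 60 mm.
- **Focus key:** I pressed it to its stop with a brief 18 N, then let it go. It reads back up at about 56.4 mm, against 57.7 mm before; I take the 1.3 mm as depth noise, because the untouched freeze key shifted by 0.9 mm too.

**Other things in the scene:** the eraser and the other three keys measured the same before and after, to within about 1 mm. The camera arm and the painting things looked unmoved in the last pictures. The last wrist picture could not show the power and focus keys because the gripper hid them, so those two readings come from the scene camera.

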